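# Feed the bushing down to the escapement stop

### The arm

A 7-joint arm with a two-finger parallel gripper is mounted at the origin on the work surface. World frame = base frame: x ahead of the robot, y to its left, z up, the work surface at z = 0. Lengths are in mm, angles in rad, forces in N, time in s.
With the tool pointing down it reaches from about 400 to 875 mm from the base axis. Payload 4.4 kg.
Tool frame: the origin (TCP) lies at the very end of the fingers, on their centre line; the grasp point (between the pads) lies 19 mm behind it; z points along the fingers, y is the line along which they close (so a half turn about z gives the same grasp; the last joint's range is limited). The gripper opens to 85 mm and grips with 20 to 120 N. Pads are 22 mm wide; open, the fingers measure 114 mm over their backs; the gripper's body (76 mm by 85 mm) begins 54 mm behind the grasp point. The pads swing forward as they close: fully open they stand 13 mm farther back than shut.
Start: joints at [1.14, 0.628, 0.038, 1.517, -0.027, 0.996, -0.02], TCP at [231.924, -607.231, 231.313] pointing down, gripper open.
Joint ranges: [-3.06, 3.06], [-0.37, 2.12], [-1.25, 1.32], [0.18, 2.47], [-1.1, 4.24], [0.23, 1.98], [-2.94, 2.94]. Speed limits (rad/s): [2.57, 2.57, 3.14, 3.14, 3.14, 3.14, 3.14].

### API

Orientations are given as [roll, pitch, yaw] about the fixed x, y, z axes, in that order (R = Rz(yaw) Ry(pitch) Rx(roll)).
In Python, from station import manip gives the robot as it stands.
- The arm moves only by the tool inch_along, called by a JSON object that holds its "op" and its "data". Schema: {"type":"object","properties":{"increments":{"type":"array","items":{"type":"number"},"minItems":7,"maxItems":140},"grip_force":{"type":"number"},"only":{"type":"string"},"quiet":{"type":"boolean"},"lines":{"type":"string"}},"required":["increments"],"additionalProperties":false}. increments is one flat list of numbers that holds 1 to 20 rows one after another, with no inner brackets; each row has 7 numbers: a rotation vector rx, ry, rz in rad, then dx, dy, dz in units of 50 mm, then the opening from 0.0 (shut) to 1.0 (fully open); each row shifts and turns the commanded pose from where the row before left it, along the tool's axes as they then stand; what a row does not reach is not made up. A row lasts 1/12 s, in which the tool goes at most 41.7 mm and 0.125 rad, less where a joint would pass 70% of its speed; a pose out of reach is approached as far as the arm can. The fingers move at their own pace and stop on an object; grip_force is the grip in N (left out, the last holds). Time passes only in rows, so rows that do not move let the fingers close. The tool returns the time, the measured TCP pose, the force, the opening and the grip force at its end. only (a regular expression) keeps the lines of the reply that match it, lines (a string "A,B") keeps lines A to B, and quiet returns only ok. Input that does not fit is refused with a message, and nothing moves.
- manip.read_state(): the state, without advancing time (a new reading comes with each control period).
- manip.grab_frame(name): name is "side" or "top" or "wrist"; returns a dict with "img" (420x560x3 uint8, red, green, blue), "fx", "fy", "cx", "cy" (pixels), "xyz" and "rotation" of the camera in the world; the wrist camera has in their place "T_tool_cam" (4x4, takes a point from camera to tool coordinates, whose origin is the TCP and whose axes are the flange's). Camera axes: x right, y up, looking along -z (the intrinsics and any distortion apply to the point x, -y, -z); pixel columns grow to the right and rows downward; lengths in mm; the calibration is good to about 2 mm. The wrist camera is an equidistant fisheye: a pixel r from the principal point sees the ray r / f radians off the axis. A picture is of the moment at which its call begins: read the wrist's pose just before it. There is no depth.
- manip.close_job(): hands the job in; it is judged then, once.
The state is a dict: "clock": time; "joint_positions": joint angles; "qvel": joint speeds; "joint_efforts": joint torques, N m; "tcp_pos": TCP position; "eef_rot": TCP orientation; "ft_force": force on the tool from outside, world axes, zero at the start; "wrist_torque": the same for the moment, N m; "finger_gap": opening from 0.0 (shut) to 1.0 (fully open); "gripper_force": force on a finger pad.
Only numpy, scipy, OpenCV 4.12 (cv2) and the standard library are available. Lean on these libraries where they do the work, as an engineer would, in place of code of your own. Each camera call takes 0.05 s, during which the arm holds its last target. There are 200 camera calls.

### The job

Two short feed chutes stand on the assembly bench, and in each a steel part has hung up near the top: in one a bushing (open bore), in the other a solid plug. Push the bushing down along its chute until it rests against the stop at the low end, without lifting it out, and leave the solid plug where it is.

Things in the scene. Friction and masses are not known exactly. Their poses are not given: they have to be found in the camera images.
- bushing: the part to push: thick dark steel ring lying flat on its chute's floor, outer diameter 50 mm, open bore 28 mm, 30 mm tall, 0.2 to 0.4 kg. Origin: centre of its underside, z along its bore (square to the chute floor). It starts with its origin 110 to 140 mm uphill of the stop, does not slide by itself and stays where it is left.
- plug: bystander in the other, identical chute: solid dark steel disc of the same outer size (50 mm diameter, 30 mm tall, no hole). Origin: centre of its underside. To be left alone.
- stop (a point): point on the bushing's chute, on the lane floor at mid width, where it meets the uphill face of the stop: a dark rigid plate across the low end, 26 mm tall, 10 mm thick. Axes lie along the chute: x downhill along the lane, y across, z square up from its floor. The bushing touches the stop when its origin is 25 mm uphill of this point.
- bushing_chute: chute with the bushing, fixed to the bench: white floor 56 mm wide between aluminium rails 8 mm thick that stand 14 mm above it; open above and at the high end. Origin: on the lane floor, at mid width, 90 mm uphill of the stop's face; axes as point stop. The floor slopes down by 0.25 rad, roughly away from the robot, and reaches 120 mm uphill of the origin.

How it is judged (in metres and radians):
At the end, for the whole second after the job is handed in: the bushing lies flat (within 10 degrees) on its chute's floor, between the rails, against the stop to within 10 mm, at rest and released (x of bushing in the frame of stop between -0.035 and -0.015 m and y of bushing in the frame of stop between -0.015 and 0.015 m and z of bushing in the frame of stop between -0.01 and 0.01 m and angle between the z axis of bushing and the z axis of stop, either way round below 0.18 rad and linear speed of bushing below 0.02 m/s); the robot touches nothing.
It fails at once if the bushing is lifted more than 20 mm off its chute's floor (z of bushing in the frame of stop above 0.02 m).
It fails at once if the solid plug is moved more than 15 mm (distance of plug from where it was at the start of the episode above 0.015 m).
It also fails if it takes over 32 s, if anything falls off the work surface, if the arm or the gripper's body presses on something with over 40 N, if the wrist force passes 120 N, or if a joint passes its speed limit or range.

## Working session

There is one attempt and no reset: what is moved stays moved. The work goes in short steps, Python scripts to look and compute and a tool call to move; the robot and the scene stay as the last step left them, time stands still between calls to the robot, and variables do not carry over. Pictures are saved under pics/ and viewed, at most 10 in all, crops included, and the job is handed in when it is done.

```bash
mkdir -p pics; ls
```

Run:
```python
from station import manip
import cv2,numpy as np
for n in("top","side"):
    f=manip.grab_frame(n); cv2.imwrite(f"pics/{n}0.png",f["img"][:,:,::-1])
    print(n,{k:np.round(v,4).tolist() for k,v in f.items() if k!="img"})
print(manip.read_state())
```

```text
pics
station.py
top {'fx': 433.7525, 'fy': 433.7525, 'cx': 278.5914, 'cy': 201.7405, 'xyz': [517.1074, 4.1387, 843.0425], 'rotation': [0.1262, -0.0042, -1.5505]}
side {'fx': 461.1599, 'fy': 461.1599, 'cx': 274.4366, 'cy': 209.6551, 'xyz': [348.137, -453.9707, 663.6596], 'rotation': [0.7308, -0.0127, -0.5264]}
{'clock': 0.1, 'joint_positions': array([ 1.14020143,  0.62927401,  0.03845211,  1.5182746 , -0.02697621,
        0.99631988, -0.02003825]), 'qvel': array([-0.00105066, -0.00107111,  0.00083875, -0.00306387, -0.00010317,
        0.00085991,  0.00077359]), 'joint_efforts': array([ 3.42277155e-03, -5.64534581e+01,  1.23045199e+00, -1.93975031e+01,
        1.12226175e-02,  5.33372979e-03, -9.72621716e-08]), 'tcp_pos': array([ 231.70567069, -606.68605924,  230.46588861]), 'eef_rot': array([-3.13983555e+00,  4.35717899e-05,  3.64763535e-01]), 'ft_force': array([-0.81922675, -0.53486479, -0.42432581]), 'wrist_torque': array([ 0.01284047, -0.00491698,  0.05447567]), 'gripper_force': 0.0, 'finger_gap': 0.9983123103791622}
```

View pics/top0.png

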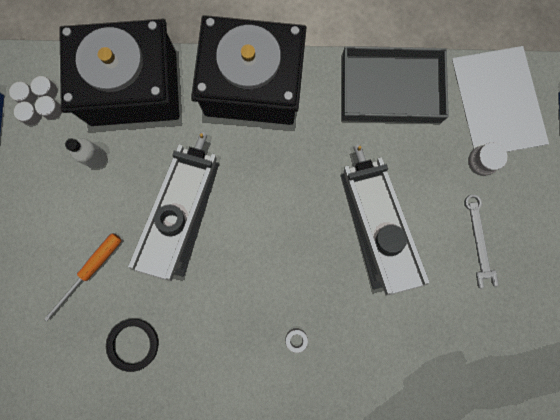

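View pics/side0.png

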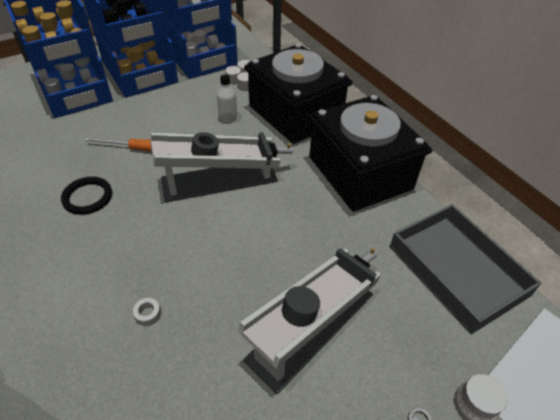

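The bushing, with its open bore, is in the left chute at about (170,219) in the top picture and (205,144) in the side picture. The plug is in the other chute. I'll enlarge both views of the bushing's chute.

Run:
```python
import cv2
a=cv2.imread("pics/top0.png")[120:290,115:235]; cv2.imwrite("pics/topc.png",cv2.resize(a,None,fx=3.5,fy=3.5,interpolation=2))
b=cv2.imread("pics/side0.png")[115:215,140:300]; cv2.imwrite("pics/sidec.png",cv2.resize(b,None,fx=5,fy=5,interpolation=2))
```

```text
(no output)
```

View pics/topc.png

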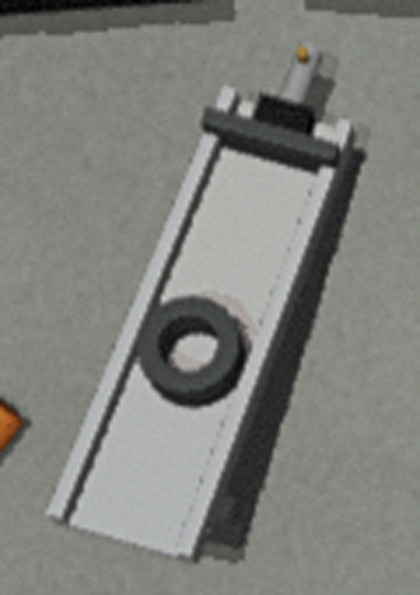

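View pics/sidec.png

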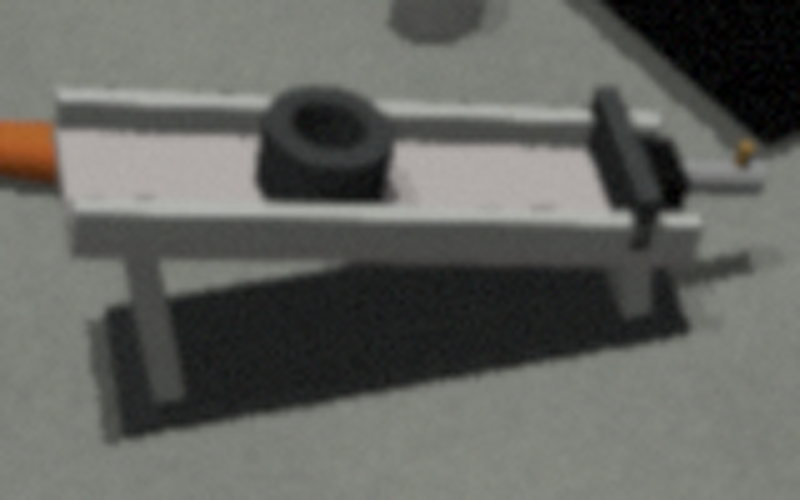

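In the enlarged crops, the high-end rail corners, the stop's top edge, the floor corners and the bushing's top rim are clear in both views. I'll fit the chute pose and the bushing position to these points.

Create fit.py:
```python
import numpy as np
from scipy.optimize import least_squares
from scipy.spatial.transform import Rotation as R
cams={'t':(433.7525,278.5914,201.7405,[517.1074,4.1387,843.0425],[0.1262,-0.0042,-1.5505]),
's':(461.1599,274.4366,209.6551,[348.137,-453.9707,663.6596],[0.7308,-0.0127,-0.5264])}
def proj(c,P):
    f,cx,cy,t,r=cams[c]; p=(np.atleast_2d(P)-t)@R.from_euler('xyz',r).as_matrix()
    return np.c_[cx-f*p[:,0]/p[:,2],cy+f*p[:,1]/p[:,2]]
def frame(q): return R.from_euler('xyz',[0,0.25,q[3]]).as_matrix()
# cam, chute pt (x,y,z) 'w' = stop halfwidth, 'b' = bushing x, crop px
obs=[('t',(-210,36,14),48,513),('t',(-210,-36,14),196,558),('t',(-210,28,14),66,520),('t',(-210,28,0),72,524),('t',(-210,-28,14),180,553),
('t',(0,28,0),222,149),('t',(0,'w',26),204,125),('t',(0,'-w',26),335,163),('t',('b','c',30),191,344),
('s',(-210,36,14),56,88),('s',(-210,-36,14),75,222),('s',(-210,-28,14),71,203),('s',(-210,28,0),60,129),('s',(-210,28,14),57,98),
('s',(0,28,0),594,143),('s',(0,'w',26),595,92),('s',(0,'-w',26),640,202),('s',('b','c',30),327,126)]
def pt(p,q): 
    d={'w':q[4],'-w':-q[4],'b':q[5],'c':q[6]}; return [d.get(v,v) for v in p]
def res(q):
    o=[]
    for c,p,u,v in obs:
        px=(115+u/3.5,120+v/3.5) if c=='t' else (140+u/5,115+v/5)
        o.append(proj(c,frame(q)@pt(p,q)+q[:3])[0]-px)
    return np.ravel(o)
s=least_squares(res,[650,180,60,-0.3,36,-120,0],loss='soft_l1')
q=s.x
if __name__=="__main__":
    print(np.round(q,3)); print(np.round(res(q).reshape(-1,2),1).tolist())
    A=frame(q); print(np.round(A,3)); print('bushing',q[:3]+A@[q[5],q[6],0])
```

```bash
python3 fit.py
```

```text
[ 6.80624e+02  1.61990e+02  4.99000e+01 -2.59000e-01  3.51870e+01
 -1.15781e+02 -1.35500e+00]
[[0.7, -0.3], [-0.1, -1.0], [0.2, -0.9], [0.4, -0.3], [-0.2, -0.9], [1.0, -0.2], [0.3, -0.7], [0.1, -1.1], [0.1, -0.4], [-0.7, 0.2], [-0.7, -1.6], [-0.4, -0.7], [-1.6, 0.7], [-0.5, 0.9], [-2.6, 1.6], [-0.7, -0.7], [-0.8, -0.1], [-0.5, 0.2]]
[[ 0.937  0.256  0.239]
 [-0.248  0.967 -0.063]
 [-0.247  0.     0.969]]
bushing [571.82415485 189.35967222  78.54423589]
```

The fit residuals are about 1 px, and the bushing sits about 116 mm uphill of the stop. Next is a helper that works out the distances in tool axes.

Create go.py:
```python
import sys,numpy as np
from fit import q,frame
from scipy.spatial.transform import Rotation as R
from station import manip
s=manip.read_state(); A=frame(q); Rc=R.from_euler('xyz',s['eef_rot']).as_matrix()
p=np.array(s['tcp_pos']); T=A@np.diag([1,-1,-1.])
a=np.array(sys.argv[2:5],float); t=a if sys.argv[1]=='w' else q[:3]+A@a
print('clock',s['clock'],'chute pos',np.round(A.T@(p-q[:3]),1),'target w',np.round(t,1))
print('rotvec',np.round(R.from_matrix(Rc.T@T).as_rotvec(),3),'d tool',np.round(Rc.T@(t-p),1),'j',np.round(s['joint_positions'],2))
print('F chute',np.round(A.T@s['ft_force'],1),'gap',s['finger_gap'])
```

```text
(no output)
```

{"op": "inch_along", "data": {"increments": [0,0,0.12,0,0,0,0,0,0,0.12,0,0,0,0,0,0,0.12,0,0,0,0,0,0,0.12,0,0,0,0,0,0,0.12,0,0,0,0], "grip_force": 30}}

```text
clock: 0.52
tcp_pos: [231.8, -606.9, 230.8]
eef_rot: [-3.141, 0.001, -0.241]
ft_force: [0.3, 0.3, -0.7]
finger_gap: 0.302
gripper_force: 0.0
```

```bash
python3 go.py w 460 -200 230; python3 go.py c -175 0 70
```

```text
clock 0.5167 chute pos [-274.7 -858.   116.6] target w [ 460. -200.  230.]
rotvec [ 0.001 -0.249  0.017] d tool [ 124.4 -449.6    1.1] j [ 1.04  0.64  0.2   1.52 -0.14  1.   -0.52]
F chute [ 0.4  0.3 -0.6] gap 0.30247683681714943
clock 0.5167 chute pos [-274.7 -858.   116.6] target w [533.4 200.9 161. ]
rotvec [ 0.001 -0.249  0.017] d tool [ 100.  -856.4   70.5] j [ 1.04  0.64  0.2   1.52 -0.14  1.   -0.52]
F chute [ 0.4  0.3 -0.6] gap 0.30247683681714943
```

Careful with the scale: shifts go in units of 50 mm. That gives: -28 mm is -0.56, 8 mm is 0.16.

{"op": "inch_along", "data": {"increments": [0,0,0,0.16,-0.56,0,0,0,0,0,0.16,-0.56,0,0,0,0,0,0.16,-0.56,0,0,0,0,0,0.16,-0.56,0,0,0,0,0,0.16,-0.56,0,0,0,0,0,0.16,-0.56,0,0,0,0,0,0.16,-0.56,0,0,0,0,0,0.16,-0.56,0,0,0,0,0,0.16,-0.56,0,0,0,0,0,0.16,-0.56,0,0,0,0,0,0.16,-0.56,0,0,0,0,0,0.16,-0.56,0,0,0,0,0,0.16,-0.56,0,0,0,0,0,0.16,-0.56,0,0,0,0,0,0.16,-0.56,0,0,0,0,0,0.16,-0.56,0,0]}}

```text
clock: 1.85
tcp_pos: [461.1, -199.9, 231.2]
eef_rot: [-3.141, 0.0, -0.235]
ft_force: [0.2, 0.2, -1.0]
finger_gap: 0.001
gripper_force: 0.0
```

```bash
python3 go.py c -175 0 70
```

```text
clock 1.85 chute pos [-160.8 -406.   146. ] target w [533.4 200.9 161. ]
rotvec [ 0.003 -0.25   0.023] d tool [ -23.1 -406.7   70.2] j [ 0.22  0.42  0.19  1.93 -0.11  0.8  -1.34]
F chute [ 0.4  0.2 -0.9] gap 0.0007486723440347938
```

In the tool's units: -29 mm is -0.58, -1.6 mm is -0.032.

{"op": "inch_along", "data": {"increments": [0,0,0,-0.032,-0.58,0,0,0,0,0,-0.032,-0.58,0,0,0,0,0,-0.032,-0.58,0,0,0,0,0,-0.032,-0.58,0,0,0,0,0,-0.032,-0.58,0,0,0,0,0,-0.032,-0.58,0,0,0,0,0,-0.032,-0.58,0,0,0,0,0,-0.032,-0.58,0,0,0,0,0,-0.032,-0.58,0,0,0,0,0,-0.032,-0.58,0,0,0,0,0,-0.032,-0.58,0,0,0,0,0,-0.032,-0.58,0,0,0,0,0,-0.032,-0.58,0,0,0,0,0,-0.032,-0.58,0,0,0,-0.085,0.008,0,0,0,0,0,-0.085,0.008,0,0,0,0,0,-0.08,0.007,0,0,0,0,0,0,0,0,0,0,0]}}

```text
clock: 3.35
tcp_pos: [535.9, 196.6, 229.5]
eef_rot: [3.137, 0.251, -0.263]
ft_force: [0.9, -0.6, -1.1]
finger_gap: -0.001
gripper_force: 0.0
```

```bash
python3 go.py c -175 0 50
```

```text
clock 3.35 chute pos [-188.6   -3.5  137.2] target w [528.7 202.2 141.6]
rotvec [ 0.004  0.001 -0.004] d tool [13.7 -3.9 87.2] j [-0.38  0.64  0.1   1.55 -0.2   1.19 -2.03]
F chute [ 1.3 -0.3 -0.8] gap -0.0013917832411794832
```

Now descend to about 40 mm above the floor and check in the pictures before going into the lane.

In the tool's units: 24 mm is 0.48, 3 mm is 0.06.

{"op": "inch_along", "data": {"increments": [0,0,0,0.06,-0.02,0.48,0,0,0,0,0.06,-0.02,0.48,0,0,0,0,0.06,-0.02,0.48,0,0,0,0,0.06,-0.02,0.48,0,0,0,0,0,0,0,0,0,0,0,0,0,0,0]}}

```text
clock: 3.85
tcp_pos: [521.5, 205.3, 134.8]
eef_rot: [3.137, 0.252, -0.258]
ft_force: [0.9, -0.0, 0.1]
finger_gap: -0.002
gripper_force: 0.0
```

```bash
python3 go.py c -175 0 8
```

Run:
```python
from station import manip
import cv2,numpy as np
a=manip.grab_frame("top")["img"][120:290,95:255,::-1];b=manip.grab_frame("side")["img"][75:215,60:300,::-1]
a=cv2.resize(a,(376,400),interpolation=2);b=cv2.resize(b,(420,245),interpolation=2)
c=np.zeros((400,800,3),np.uint8);c[:,:376]=a;c[:245,380:]=b;cv2.imwrite("pics/m1.png",c)
```

```text
clock 3.85 chute pos [-180.8    1.2   41.5] target w [518.6 204.8 100.9]
rotvec [0.005 0.002 0.   ] d tool [ 5.8  1.  33.5] j [-0.39  0.73  0.08  1.66 -0.23  0.98 -2.  ]
F chute [0.8 0.2 0.3] gap -0.0016502341943220734
```

View pics/m1.png

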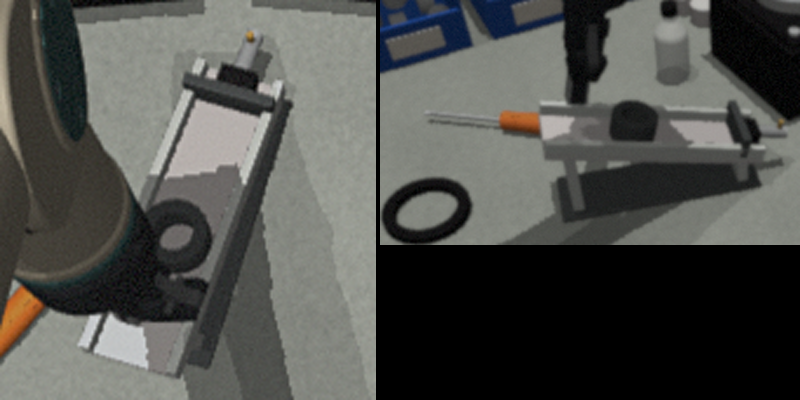

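The picture shows the closed fingers over the lane behind the bushing; in the side half the fingertip is at (577,103) and the bushing at (633,120). I'll lower into the lane and then start pushing.

Run:
```python
from fit import proj; print(proj('s',[521.5,205.3,134.8]), 'seen',60+197*.5714,75+103*.5714)
```

```text
[[170.04212004 133.10359835]] seen 172.56580000000002 133.8542
```

{"op": "inch_along", "data": {"increments": [0,0,0,0.02,0,0.16,0,0,0,0,0.02,0,0.16,0,0,0,0,0.02,0,0.16,0,0,0,0,0.02,0.02,0.14,0,0,0,0,0,0,0,0]}}

```text
clock: 4.37
tcp_pos: [517.6, 204.7, 102.7]
eef_rot: [3.137, 0.253, -0.259]
ft_force: [-0.2, -0.4, -0.5]
finger_gap: 0.003
gripper_force: 0.0
```

```bash
python3 go.py c -64 0 9
```

```text
clock 4.3667 chute pos [-176.4   -0.4    9.4] target w [622.8 177.3  74.5]
rotvec [ 0.005  0.003 -0.001] d tool [ 1.124e+02 -5.000e-01  1.000e-01] j [-0.39  0.77  0.07  1.69 -0.24  0.91 -1.99]
F chute [ 0.1 -0.4 -0.5] gap 0.0032063693743442675
```

Depth matches and there is no contact. Now pushing: 16 rows of 5 mm.

In the tool's units: 5 mm is 0.1.

{"op": "inch_along", "data": {"increments": [0,0,0,0.1,0,0,0,0,0,0,0.1,0,0,0,0,0,0,0.1,0,0,0,0,0,0,0.1,0,0,0,0,0,0,0.1,0,0,0,0,0,0,0.1,0,0,0,0,0,0,0.1,0,0,0,0,0,0,0.1,0,0,0]}}

```text
clock: 5.03
tcp_pos: [556.7, 195.4, 94.4]
eef_rot: [3.139, 0.25, -0.259]
ft_force: [-0.9, 0.4, 1.8]
finger_gap: 0.001
gripper_force: 0.8
```

```bash
python3 go.py c -64 0 9
```

```text
clock 5.0333 chute pos [-135.4    0.6   11.4] target w [622.8 177.3  74.5]
rotvec [ 0.003  0.    -0.   ] d tool [71.4  0.6  2.3] j [-0.35  0.82  0.08  1.59 -0.23  0.96 -1.97]
F chute [-1.4  0.1  1.6] gap 0.0010695079204026136
```

{"op": "inch_along", "data": {"increments": [0,0,0,0.1,0,0,0,0,0,0,0.1,0,0,0,0,0,0,0.1,0,0,0,0,0,0,0.1,0,0,0,0,0,0,0.1,0,0,0,0,0,0,0.1,0,0,0,0,0,0,0.1,0,0,0,0,0,0,0.1,0,0,0]}}

```text
clock: 5.7
tcp_pos: [594.4, 185.3, 84.4]
eef_rot: [3.139, 0.25, -0.259]
ft_force: [-0.9, -0.4, 2.5]
finger_gap: -0.005
gripper_force: 0.9
```

```bash
python3 go.py c -64 0 9
```

```text
clock 5.7 chute pos [-95.1   0.5  11.3] target w [622.8 177.3  74.5]
rotvec [ 0.003 -0.    -0.   ] d tool [31.1  0.5  2.3] j [-0.32  0.88  0.08  1.49 -0.22  1.01 -1.95]
F chute [-1.3 -0.6  2.2] gap -0.005033610513668289
```

{"op": "inch_along", "data": {"increments": [0,0,0,0.08,0,0,0,0,0,0,0.08,0,0,0,0,0,0,0.08,0,0,0,0,0,0,0.08,0,0,0,0,0,0,0.06,0,0,0,0,0,0,0.06,0,0,0,0,0,0,0,0,0,0]}}

```text
clock: 6.28
tcp_pos: [615.3, 179.5, 78.7]
eef_rot: [3.139, 0.249, -0.259]
ft_force: [0.3, 0.1, 1.2]
finger_gap: 0.002
gripper_force: 0.0
```

```bash
python3 go.py c -61 0 9
```

Run:
```python
from station import manip
import cv2,numpy as np
a=manip.grab_frame("top")["img"][120:290,95:255,::-1];b=manip.grab_frame("side")["img"][115:215,140:300,::-1]
c=np.zeros((400,800,3),np.uint8);c[:,:376]=cv2.resize(a,(376,400),interpolation=2);c[:262,380:]=cv2.resize(b,(420,262),interpolation=2);cv2.imwrite("pics/m2.png",c)
```

```text
clock 6.2833 chute pos [-72.7   0.3  11.2] target w [625.6 176.5  73.7]
rotvec [ 0.003 -0.001 -0.001] d tool [11.7  0.2  2.2] j [-0.31  0.91  0.09  1.43 -0.22  1.04 -1.94]
F chute [-0.1  0.1  1.2] gap 0.001766806685904985
```

View pics/m2.png

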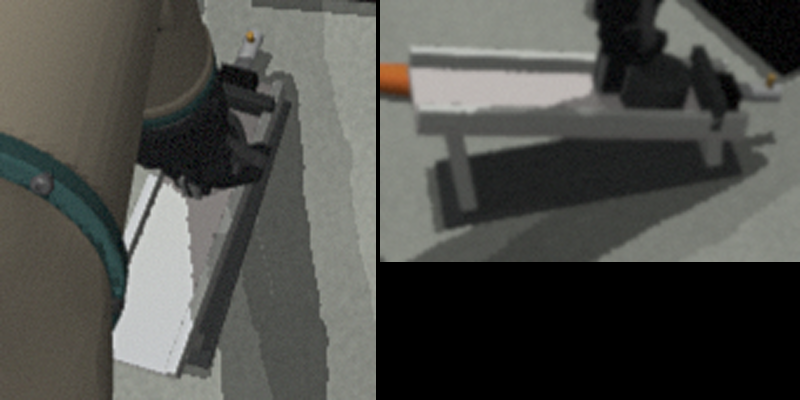

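The side half shows the bushing flat in the lane at (655,80), with a small gap to the stop at about (700,85). I'll advance slowly and watch for the force to rise.

{"op": "inch_along", "data": {"increments": [0,0,0,0.04,0,0,0,0,0,0,0.04,0,0,0,0,0,0,0.04,0,0,0,0,0,0,0.04,0,0,0]}}

```text
clock: 6.72
tcp_pos: [622.0, 178.0, 77.0]
eef_rot: [3.139, 0.25, -0.259]
ft_force: [0.2, 0.6, 0.7]
finger_gap: 0.001
gripper_force: 0.5
```

```bash
python3 go.py c -61 0 9
```

```text
clock 6.7167 chute pos [-65.6   0.5  11.3] target w [625.6 176.5  73.7]
rotvec [ 0.003  0.    -0.   ] d tool [4.6 0.5 2.3] j [-0.3   0.92  0.09  1.41 -0.22  1.05 -1.94]
F chute [-0.1  0.6  0.6] gap 0.0011205799602496068
```

{"op": "inch_along", "data": {"increments": [0,0,0,0.03,0,0,0,0,0,0,0.03,0,0,0]}}

```text
clock: 6.88
tcp_pos: [624.9, 177.2, 76.3]
eef_rot: [3.139, 0.25, -0.259]
ft_force: [-1.3, 0.6, 0.2]
finger_gap: -0.001
gripper_force: 0.5
```

```bash
python3 go.py c -61 0 9
```

```text
clock 6.8833 chute pos [-62.5   0.5  11.3] target w [625.6 176.5  73.7]
rotvec [ 0.003  0.    -0.   ] d tool [1.5 0.5 2.3] j [-0.3   0.92  0.09  1.4  -0.21  1.06 -1.94]
F chute [-1.4  0.3 -0.2] gap -0.0012108597740421887
```

In the tool's units: 1 mm is 0.02.

{"op": "inch_along", "data": {"increments": [0,0,0,0.02,0,0,0,0,0,0,0.02,0,0,0,0,0,0,0,0,0,0]}}

```text
clock: 7.13
tcp_pos: [626.5, 176.7, 75.9]
eef_rot: [3.139, 0.251, -0.259]
ft_force: [0.2, 0.1, 0.2]
finger_gap: -0.003
gripper_force: 0.8
```

```bash
python3 go.py c -61 0 9
```

```text
clock 7.1333 chute pos [-60.7   0.4  11.3] target w [625.6 176.5  73.7]
rotvec [ 0.003  0.001 -0.   ] d tool [-0.2  0.4  2.3] j [-0.3   0.93  0.09  1.39 -0.21  1.06 -1.94]
F chute [0.1 0.2 0.2] gap -0.0025347128518062516
```

{"op": "inch_along", "data": {"increments": [0,0,0,0.02,0,0,0,0,0,0,0.02,0,0,0,0,0,0,0,0,0,0]}}

```text
clock: 7.38
tcp_pos: [626.5, 176.8, 75.9]
eef_rot: [3.138, 0.255, -0.258]
ft_force: [-5.2, 1.2, 5.9]
finger_gap: 0.0
gripper_force: 3.6
```

```bash
python3 go.py c -61 0 9
```

```text
clock 7.3833 chute pos [-60.8   0.5  11.3] target w [625.6 176.5  73.7]
rotvec [0.004 0.005 0.   ] d tool [-0.2  0.5  2.3] j [-0.3   0.93  0.09  1.39 -0.21  1.06 -1.94]
F chute [-6.6 -0.2  4.4] gap 7.672759638853198e-05
```

The force rose and the advance stopped exactly where the stop was expected. Now back off uphill, lift out and look.

In the tool's units: -25 mm is -0.5, -20 mm is -0.4.

{"op": "inch_along", "data": {"increments": [0,0,0,-0.06,0,0,0,0,0,0,-0.12,0,0,0,0,0,0,-0.2,0,0,0,0,0,0,-0.2,0,0,0,0,0,0,-0.12,0,-0.2,0,0,0,0,-0.1,0,-0.4,0,0,0,0,-0.3,0,-0.5,0,0,0,0,-0.4,0,-0.5,0,0,0,0,-0.4,0,-0.5,0,0,0,0,-0.4,0,-0.5,0,0,0,0,-0.4,0,-0.4,0,0,0,0,-0.4,0,-0.4,0,0,0,0,-0.4,0,0,0,0,0,0,0,0,0,0,0,0,0,0,0,0,0]}}

```text
clock: 8.63
tcp_pos: [505.6, 209.7, 284.8]
eef_rot: [3.14, 0.247, -0.257]
ft_force: [0.5, -0.2, 0.2]
finger_gap: 0.001
gripper_force: 0.0
```

```bash
python3 go.py c -61 0 9
```

Run:
```python
from station import manip
import cv2,numpy as np
a=manip.grab_frame("top")["img"][120:290,95:255,::-1];b=manip.grab_frame("side")["img"][115:215,140:300,::-1]
c=np.zeros((400,800,3),np.uint8);c[:,:376]=cv2.resize(a,(376,400),interpolation=2);c[:262,380:]=cv2.resize(b,(420,262),interpolation=2);cv2.imwrite("pics/m3.png",c)
```

```text
clock 8.6333 chute pos [-233.9    1.4  182.7] target w [625.6 176.5  73.7]
rotvec [ 0.001 -0.003  0.001] d tool [172.4   1.4 174.2] j [-0.42  0.54  0.11  1.56 -0.2   1.26 -2.07]
F chute [ 0.4 -0.   0.3] gap 0.0005024906916496813
```

View pics/m3.png

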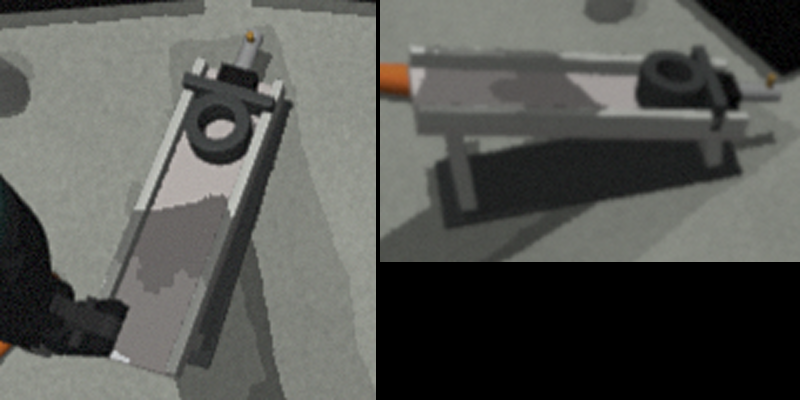

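The bushing lies flat against the stop, at (220,128) in the top half and (673,82) in the side half. The gripper is well clear.

```bash
python3 -c "
from station import manip
print(manip.close_job())"
```

```text
the job is handed in; nothing more can be done
None
```

I pushed the bushing down its chute until it lay flat against the stop, left the plug untouched, moved the arm clear and handed the job in at about 8.7 s; no verdict was returned.

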